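Cover the bench chopper and hold its spring-return selector at the third click

TASK

The bench chopper has just been washed and put back together and needs a trial run. Set the loose cover onto the bowl so that it is fully seated and level, let go of it, and only then turn the selector knob clockwise, counting the clicks, to the third click and no further. The selector springs back to off when it is let go, so finish with the knob still gripped and held at the third click; leave the other goods on the bench where they are.

Things in the scene. Friction and masses are not known exactly. Their poses are not given: they have to be found in the camera images.
- cover_grip (a point): centre, half-way up, of the upright black handle (30 mm across, 44 mm tall) of the loose cover, which lies right way up on the bench beside the chopper; 22 mm above the cover's flat grey top, 38 mm above its underside. Flange 165 mm across, 6 mm thick; under it a round spigot 133 mm across, 10 mm deep, drops loosely into the bowl. About 0.3 kg. z up out of the cover
- cover_seat (a point): centre of the underside of the cover's flange, 28 mm below cover_grip; it lies on the bowl_rim point when the cover is seated. z up out of the cover
- bowl_rim (a point): centre of the mouth of the chopper's steel bowl, level with its rim, 165 mm above the bench. Bowl 150 mm outside, 140 mm inside, locked on the chopper, which is fixed to the bench. x and y are the chopper's axes: the selector's axis stands at x = 0, y = -170 mm from here, on the motor head beside the bowl. The bowl's carrying handle sticks out 110 mm to +y, below the rim
- selector_grip (a point): point on the selector knob's upright axis at a good height to grip, 185 mm above the bench, 29 mm above the motor head's top. Black knob: round skirt 60 mm across, 5 mm thick, with a raised grip bar 46 mm long, 16 mm wide, 35 mm tall; bar top 12 mm above this point, skirt top 23 mm below. x runs along the bar and turns with the knob; the white pointer line is at the bar's -x end
- selector (a joint): selector angle (rad): 0 at off, where it starts, growing clockwise seen from above. Clicks every 0.419 (24 degrees): first 0.419, second 0.838, third 1.257, fourth 1.676, fifth 2.094, then an end stop. A spring winds it back to off through all the clicks when let go. Turning takes 0.04 to 0.25 N m: hardest a quarter of the way to the next click, easiest at three quarters
- food_can: bystander: large food can, 157 mm across, 178 mm tall, origin at the centre of its underside, standing on the bench on the other side of the chopper from the cover
- jar_a: bystander: spice jar with black cap, 60 mm across, 125 mm tall, behind the chopper, origin at the centre of its underside
- jar_b: bystander: spice jar with white cap, 68 mm across, 145 mm tall, behind the chopper, origin at the centre of its underside
- tub: bystander: open white plastic tub, 100 by 160 by 75 mm, behind the chopper, origin at the centre of its underside
Not all that is in view belongs to the job. Of the things that look like the part that bears cover_grip, the middle-sized one is meant.

How it is judged:
By the outcome, as a careful person would: the job done as asked, in the order asked, and still so for the second after the job is handed in, while the arm keeps its last pose, push and grip.
It also fails if it takes over 58 s, if anything falls off the work surface, if the arm or the gripper's body presses on something with over 40 N, if the wrist force passes 120 N, or if a joint passes its speed limit or range.

ROBOT

A 7-joint arm with a two-finger parallel gripper is mounted at the origin on the work surface. World frame = base frame: x ahead of the robot, y to its left, z up, the work surface at z = 0. Lengths are in mm, angles in rad, forces in N, time in s.
With the tool pointing down it reaches from about 400 to 900 mm from the base axis. Payload 5.6 kg.
Tool frame: the origin (TCP) lies midway between the tips of the shut fingers; the grasp point (between the pads) lies 19 mm behind it; x points along the fingers, y is the direction in which the jaws open and shut, and the axes are right-handed (so a half turn about x gives the same grasp; the last joint's range is limited). The gripper opens to 92 mm and grips with 3 to 60 N. Pads are 20 mm wide; open, the fingers measure 128 mm over their backs; the gripper's body (75 mm by 189 mm) begins 69 mm behind the grasp point.
Start: joints at [1.209, 0.468, -0.012, 1.603, 0.006, 1.071, -0.056], TCP at [203.686, -617.269, 214.592] pointing down, gripper open.
Joint ranges: [-2.53, 2.53], [-0.31, 2.02], [-1.57, 1.55], [0.28, 2.44], [-1.29, 4.43], [0.15, 1.84], [-2.92, 2.92]. Speed limits (rad/s): [2.57, 2.57, 3.14, 3.14, 3.14, 3.14, 3.14].

INTERFACE

Orientations are given as a rotation vector (axis times angle).
In Python, from cell import robot, grip, kin, viewer gives the robot as it stands. Calls block until the motion is done:
- robot.movep(position, orientation): joint-space move of the TCP to a pose.
- robot.servo_line(position, feed=150, rotation=None): straight line of the TCP; rotation=None keeps the orientation; feed is the mean speed in mm/s.
- robot.goto_joints(angles): joint-space move.
- grip(opening, newtons=None): opening from 0.0 (shut) to 1.0 (fully open); newtons is the grip in N (None keeps the last); returns when the fingers have stopped.
- robot.hold(seconds).
- kin.ik(position, orientation): joint angles nearest the present ones, or None.
- robot.observe(): the state.
- viewer.read_camera(name): name is "scene" or "top"; returns the picture (480x640x3 uint8, red, green, blue); there is no depth.
- viewer.camera_info(name): a dict with "camera_matrix" (3x3 intrinsics, pixels), "R" (3x3) and "t" (3): a world point X has camera coordinates R X + t. Camera axes: x right, y down, z forward; pixel columns grow to the right and rows downward; lengths in mm; the calibration is good to about 2 mm. A picture is of the moment at which its call begins. camera_info takes no time and is no camera call.
A pose or a line that the arm cannot do raises robot.IKError and nothing moves.
- robot.job_done(): hands the job in, once; it reports no verdict.
Trained networks look in the newest picture that a camera, given by its name, has taken for a name from the list of things; names that differ only in an ending like _2 or _b are one class to them, and where a whole thing is asked for, a point or a joint stands for the part that bears it (a point fixed in the world has none). Each returns a list of dicts, best first, with "confidence" (0 to 1); they miss things now and then, are a little off and sometimes report something else, mostly with a low value. They report only what shows in the picture. A call takes as long as a camera call. They do not tell look-alikes from the thing itself.
- viewer.silhouettes(name, camera): "mask" (480x640 bool, what is visible of it).
- viewer.pinpoint(name, camera): "at" ([x, y, z] in mm, in the coordinates of the camera as it stood for that picture, good to about 4 mm: a listed point, or the origin of a listed thing).
The state is a dict: "t": time; "joints": joint angles; "joint_velocities": joint speeds; "joint_torque": joint torques, N m; "tcp_pos": TCP position; "tcp_rot": TCP orientation; "contact_force": force on the tool from outside, world axes, zero at the start; "wrist_torque": the same for the moment, N m; "grip_width": opening from 0.0 (shut) to 1.0 (fully open).
Only numpy, scipy, OpenCV 4.12 (cv2) and the standard library are available. Lean on these libraries where they do the work, as an engineer would, in place of code of your own. Each camera call takes 0.05 s, during which the arm holds its last target. There are 200 camera calls.

## Working session

There is one attempt and no reset: what is moved stays moved. The work goes in short steps, each a Python script; the robot and the scene stay as the last script left them, time stands still between calls to the robot, and variables do not carry over. Pictures are saved under pics/ and viewed, about 8 in all and at most 12, crops included, and the job is handed in when it is done.

```bash
ls; mkdir -p pics
cat > h.py <<'E'
from cell import robot, grip, kin, viewer
import numpy as np, cv2
from scipy.spatial.transform import Rotation as Ro
def snap(cam,fn=None):
    im=viewer.read_camera(cam)
    if fn: cv2.imwrite('pics/'+fn,im[:,:,::-1])
    return im
def toworld(p,cam):
    c=viewer.camera_info(cam); return np.array(c['R']).T@(np.array(p)-np.array(c['t']))
def ray(uv,z,cam):
    c=viewer.camera_info(cam);R=np.array(c['R']);t=np.array(c['t']);K=np.array(c['camera_matrix'])
    d=R.T@np.linalg.solve(K,[uv[0],uv[1],1.]);o=-R.T@t
    return o+d*(z-o[2])/d[2]
def proj(X,cam):
    c=viewer.camera_info(cam);p=np.array(c['camera_matrix'])@(np.array(c['R'])@np.array(X)+np.array(c['t']));return p[:2]/p[2]
E
python3 - <<'E'
from h import *
np.set_printoptions(precision=1,suppress=True)
ims=[]
for c in("scene","top"):
    ims.append(snap(c,c+'0.png'))
    i=viewer.camera_info(c);print(c,-np.array(i['R']).T@i['t'])
    for n in("cover_grip","bowl_rim","selector_grip","food_can","jar_a","tub"):
        for d in viewer.pinpoint(n,c): print(n,round(d['confidence'],2),toworld(d['at'],c))
print(robot.observe())
print(Ro.from_rotvec(robot.observe()['tcp_rot']).as_matrix())
E
```

```text
pics
scene [1042.    68.1  918. ]
cover_grip 0.71 [175.5 304.7  53.1]
cover_grip 0.66 [709.5 383.7  24.1]
cover_grip 0.61 [462.2 371.   38.2]
bowl_rim 0.83 [509.9  81.3 166.6]
selector_grip 0.8 [477.5 -86.7 182.6]
food_can 0.91 [ 464.1 -360.9    2.7]
jar_a 0.71 [793.4 154.5   3. ]
jar_a 0.7 [ 766.8 -192.8   -3.4]
tub 0.68 [802.9  -8.6  -6.3]
tub 0.56 [464.4 372.   38.9]
tub 0.18 [ 763.8 -193.1   -3. ]
top [ 350.6   18.7 1541.4]
cover_grip 0.93 [708.  382.9  28.6]
cover_grip 0.89 [466.4 373.7  37.1]
cover_grip 0.69 [178.6 306.   53.5]
bowl_rim 0.59 [513.1  84.  163.5]
selector_grip 0.79 [477.8 -82.3 184.2]
food_can 0.74 [ 470.9 -362.7   -2. ]
jar_a 0.94 [ 765.8 -193.6    1.6]
jar_a 0.89 [797.1 154.7  -0.9]
tub 0.95 [804.3 -12.3   1.9]
{'t': 0.7, 'joints': array([ 1.2,  0.5, -0. ,  1.6,  0. ,  1.1, -0.1]), 'joint_velocities': array([-0.,  0., -0., -0.,  0., -0.,  0.]), 'joint_torque': array([  0. , -52. ,  -0. , -24.4,  -0.1,   0. ,   0. ]), 'tcp_pos': array([ 203.7, -617.3,  214.6]), 'tcp_rot': array([ 2. ,  0.3, -2. ]), 'contact_force': array([-0.3, -0.3, -0.6]), 'wrist_torque': array([-0., -0., -0.]), 'grip_width': 1.0000189638926587}
[[-0.   0.3 -0.9]
 [-0.  -0.9 -0.3]
 [-1.   0.   0. ]]
```

```bash
sleep 1
```

```text
(no output)
```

View pics/scene0.png

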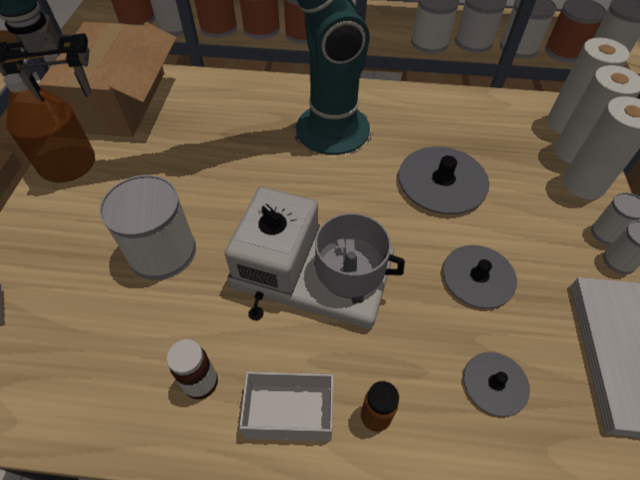

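View pics/top0.png

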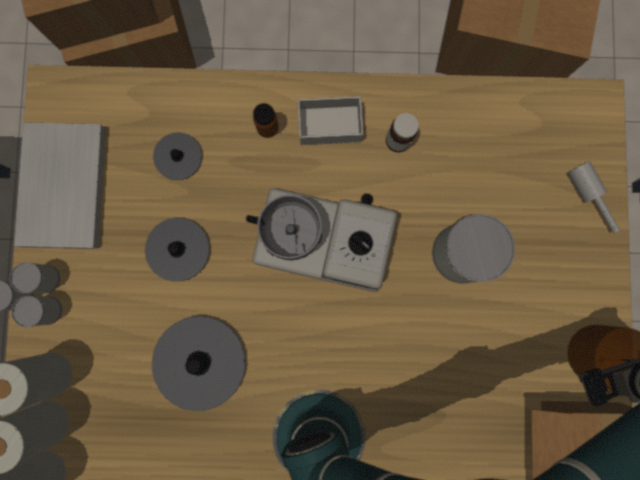

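Both views agree: there are three covers, and the middle-sized one is at about (464, 372), at top (178,249) and scene (483,272). The bowl is at about (512, 83), and the knob at top (361,242). Next I refine with silhouettes and close crops.

Run:
```python
from h import *
np.set_printoptions(precision=1,suppress=True)
out=[]
for c in("scene","top"):
    im=snap(c)
    for d in viewer.silhouettes("cover_grip",c):
        m=d['mask'].astype(np.uint8); 
        k=cv2.findContours(m,0,1)[0]; k=max(k,key=cv2.contourArea)
        P=np.array([ray(p[0],16,c)[:2] for p in k]); 
        (x,y),r=cv2.minEnclosingCircle(P.astype(np.float32)); e=cv2.fitEllipse(P.astype(np.float32))
        print(c,'cover',round(d['confidence'],2),x,y,2*r,e)
    for d in viewer.pinpoint("bowl_rim",c)+viewer.pinpoint("selector_grip",c): print(toworld(d['at'],c))
    # rectify to metric at z=190 (knob) and z=165 (bowl): 1px=.25mm / .5
    def rect(cx,cy,z,mm,n=400):
        W=[(cx-mm,cy-mm),(cx+mm,cy-mm),(cx+mm,cy+mm),(cx-mm,cy+mm)]
        src=np.float32([proj([*w,z],c) for w in W])
        # image: up=+x, left=+y
        f=n/(2*mm); dst=np.float32([((cy+mm-w[1])*f,(cx+mm-w[0])*f) for w in W])
        return cv2.warpPerspective(im,cv2.getPerspectiveTransform(src,dst),(n,n),flags=cv2.INTER_CUBIC)
    a=rect(477.6,-84.5,197,40,n=300); b=rect(511.5,82.6,165,90,n=300)
    th=np.linspace(0,2*np.pi,60)
    pts=np.stack([150-75*np.sin(th)*300/180,150-75*np.cos(th)*300/180],1).round().astype(np.int32)
    cv2.polylines(b,[pts],True,(255,0,0),1)
    out.append(np.hstack([a,b]))
cv2.imwrite('pics/crop1.png',np.vstack(out)[:,:,::-1])
```

```text
scene cover 0.97 467.174072265625 375.322265625 171.25509643554688 ((466.23150634765625, 372.50506591796875), (161.74928283691406, 167.20242309570312), 58.75436782836914)
scene cover 0.84 710.8334350585938 383.9434509277344 127.07150268554688 ((710.900390625, 383.2548522949219), (123.1519546508789, 124.43923950195312), 46.25724411010742)
scene cover 0.72 177.61534118652344 304.5955505371094 240.43910217285156 ((177.8037567138672, 305.4869079589844), (232.06912231445312, 237.32745361328125), 76.72281646728516)
[511.1  80.7 165.2]
[474.8 -87.7 186.3]
[510.   80.1 164.3]
top cover 0.96 463.99462890625 374.6556701660156 165.97312927246094 ((464.7015686035156, 375.3135986328125), (159.17922973632812, 160.94215393066406), 53.091773986816406)
top cover 0.69 706.9644165039062 386.7693786621094 125.51326751708984 ((706.7552490234375, 386.5667419433594), (121.2460708618164, 123.31327819824219), 69.102783203125)
top cover 0.63 179.99179077148438 307.7901611328125 235.0714569091797 ((179.40484619140625, 308.21728515625), (229.11865234375, 230.65939331054688), 117.45519256591797)
[514.1  83.9 160.9]
[476.3 -81.9 183.5]
```

View pics/crop1.png

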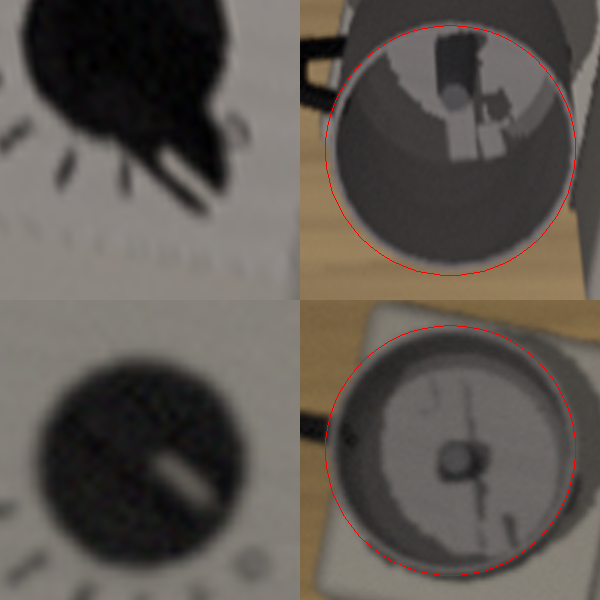

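```bash
cat >> h.py <<'E'
def rect(im,c,cx,cy,z,mm,n=400):
    W=[(cx-mm,cy-mm),(cx+mm,cy-mm),(cx+mm,cy+mm),(cx-mm,cy+mm)]
    src=np.float32([proj([*w,z],c) for w in W]); f=n/(2*mm)
    dst=np.float32([((cy+mm-w[1])*f,(cx+mm-w[0])*f) for w in W])
    return cv2.warpPerspective(im,cv2.getPerspectiveTransform(src,dst),(n,n),flags=cv2.INTER_CUBIC)
E
python3 - <<'E'
from h import *
np.set_printoptions(precision=2,suppress=True)
th=np.linspace(0,2*np.pi,90,endpoint=False)
out=[]
for c in("scene","top"):
    im=snap(c)
    g=rect(im,c,512,82,165,100,800).astype(float).mean(2); f=4
    def samp(x,y,r):
        X=x+r*np.cos(th);Y=y+r*np.sin(th)
        return cv2.remap(g.astype(np.float32),((82+100-Y)*f).astype(np.float32)[None],((512+100-X)*f).astype(np.float32)[None],1)[0]
    best=[]
    for dx in np.arange(-8,8.1,.5):
        for dy in np.arange(-8,8.1,.5):
            x,y=512+dx,82+dy
            rim=(samp(x,y,71.5)+samp(x,y,72.5)+samp(x,y,73.5))/3
            s=np.minimum(rim-samp(x,y,68),60).clip(-60).mean()
            best.append((s,x,y))
    best.sort(reverse=True); print(c,best[:4])
    b=best[0]
    a=rect(im,c,477,-84.5,156,50,400)
    B=rect(im,c,512,82,165,90,400)
    for r in(70,75):
        p=np.stack([200-(b[2]-82+r*np.sin(th))*400/180,200-(b[1]-512+r*np.cos(th))*400/180],1)
        cv2.polylines(B,[(p*16).round().astype(np.int32)],True,(255,0,0),1,shift=4)
    out.append(np.hstack([a,B])[:300] if 0 else np.hstack([a,B]))
o=np.vstack(out); cv2.imwrite('pics/crop2.png',cv2.resize(o,(600,600),interpolation=cv2.INTER_AREA)[:,:,::-1])
E
```

```text
scene [(np.float32(42.547913), np.float64(513.0), np.float64(81.0)), (np.float32(42.45501), np.float64(512.5), np.float64(81.0)), (np.float32(42.18743), np.float64(513.0), np.float64(80.5)), (np.float32(42.01865), np.float64(512.5), np.float64(80.5))]
top [(np.float32(27.990728), np.float64(512.0), np.float64(81.5)), (np.float32(27.649311), np.float64(511.5), np.float64(81.5)), (np.float32(27.594025), np.float64(512.0), np.float64(81.0)), (np.float32(27.58241), np.float64(512.0), np.float64(82.0))]
```

View pics/crop2.png

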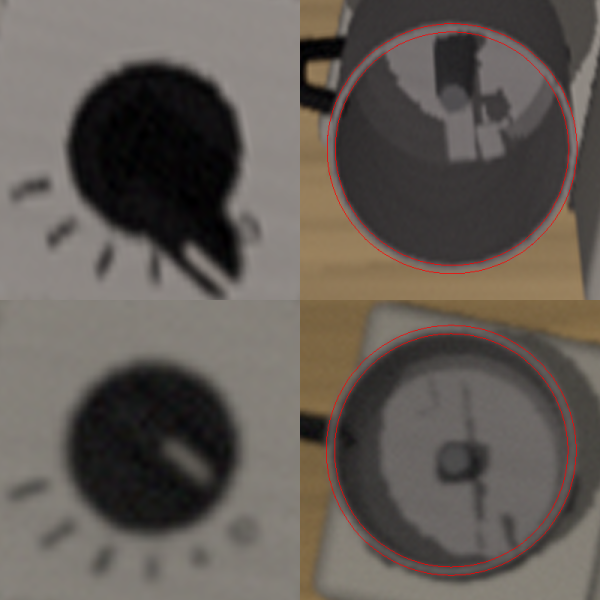

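Bowl rim is at (512.5, 81.2), and the red circles fit it in both views. Knob axis is about (478, -85.2), 169.9 mm from the bowl (expected 170). The off ring and ticks are spaced 24° apart and put the off pointer at about -131.7° in world, so the chopper yaw is -11.7°. Now I grasp the cover, closing the jaws twice at crossed angles to centre on the handle.

```bash
cat >> h.py <<'E'
def ori(deg):
    a=np.radians(deg); x=np.array([0,0,-1.]); y=np.array([np.cos(a),np.sin(a),0]); 
    return Ro.from_matrix(np.stack([x,y,np.cross(x,y)],1)).as_rotvec()
BOWL=np.array([512.5,81.2]); SEL=np.array([478.,-85.2])
def st(tag=''):
    o=robot.observe(); print(tag,'t',round(o['t'],2),'p',np.round(o['tcp_pos'],1),'F',np.round(o['contact_force'],1),'M',np.round(o['wrist_torque'],2),'g',round(o['grip_width'],3)); return o
E
python3 - <<'E'
from h import *
np.set_printoptions(precision=2,suppress=True)
for a in(138.3,102.3,66.3,-41.7,-77.7,-113.7): print(a,kin.ik([*SEL,166],ori(a)))
for a in range(-180,180,30): print(a,kin.ik([465,373,24],ori(a)),kin.ik([*BOWL,178],ori(a)))
E
```

```text
138.3 [ 1.1   0.66 -1.31  1.99  0.73  1.09  1.87]
102.3 [ 0.81  0.39 -0.84  2.    0.36  0.91  1.57]
66.3 [ 0.72  0.35 -0.72  2.01  0.3   0.89  0.99]
-41.7 [ 0.53  0.3  -0.49  2.02  0.18  0.86 -0.79]
-77.7 [ 0.45  0.29 -0.4   2.02  0.15  0.86 -1.38]
-113.7 [ 0.36  0.28 -0.29  2.03  0.1   0.85 -1.97]
-180 [ 0.1   1.2  -1.34  1.8   1.25  1.28  1.53] [ 0.73  0.71 -1.32  1.9   0.76  1.16  2.27]
-150 [ 0.1   1.2  -1.34  1.8   1.25  1.28  2.06] [-1.09  0.48  1.13  2.01 -0.53  0.98 -2.32]
-120 [-1.06  0.66  0.43  1.88 -0.42  0.69 -2.47] [ 0.22  0.35 -0.54  1.93  0.22  0.92 -2.52]
-90 [-0.26  0.74 -0.64  1.82  0.61  0.79 -2.79] [ 0.33  0.38 -0.67  1.92  0.29  0.94 -2.05]
-60 [-0.21  0.77 -0.72  1.82  0.68  0.82 -2.32] [ 0.38  0.4  -0.74  1.92  0.33  0.95 -1.56]
-30 [-0.21  0.77 -0.71  1.82  0.67  0.81 -1.79] [ 0.43  0.42 -0.81  1.92  0.37  0.96 -1.07]
0 [-0.24  0.75 -0.68  1.82  0.64  0.8  -1.24] [ 0.46  0.43 -0.84  1.92  0.39  0.96 -0.56]
30 [-0.24  0.75 -0.67  1.82  0.64  0.8  -0.72] [ 0.51  0.46 -0.91  1.91  0.43  0.98 -0.08]
60 [-0.22  0.77 -0.7   1.82  0.67  0.81 -0.22] [ 0.56  0.49 -0.99  1.91  0.49  1.    0.4 ]
90 [-0.17  0.79 -0.77  1.82  0.73  0.84  0.26] [ 0.65  0.57 -1.13  1.91  0.6   1.05  0.83]
120 [ 0.02  1.   -1.12  1.8   1.05  1.07  0.58] [ 0.73  0.71 -1.32  1.9   0.76  1.16  1.22]
150 [ 0.02  1.   -1.12  1.8   1.05  1.07  1.11] [ 0.73  0.71 -1.32  1.9   0.76  1.16  1.74]
```

Run:
```python
from h import *
p=robot.observe()['tcp_pos']
robot.servo_line([p[0],p[1],330],feed=300)
robot.movep([465.2,373,150],ori(45)); st('above')
robot.servo_line([465.2,373,24],feed=150)
grip(0.1,5); st('c1')
grip(0.55)
robot.servo_line([465.2,373,24],feed=60,rotation=ori(-45))
grip(0.1,40); o=st('c2')
robot.servo_line([465.2,373,120],feed=120); st('lift')
snap('scene','lift_s.png'); 
for d in viewer.pinpoint('cover_grip','scene'): print(d['confidence'],toworld(d['at'],'scene'))
t=snap('top')
for d in viewer.pinpoint('cover_grip','top'): print(d['confidence'],toworld(d['at'],'top'))
```

```text
above t 5.35 p [465.9 372.3 149.9] F [-0.2  0.3 -0.5] M [-0.05 -0.09  0.02] g 1.0
c1 t 7.3 p [465.1 372.9  24. ] F [-1.   0.2  0.5] M [-0.06 -0.04  0.01] g 0.324
c2 t 9.96 p [464.9 373.3  23.9] F [-1.1  1.  -0.1] M [ 0.19  0.22 -0.03] g 0.319
lift t 10.91 p [464.8 372.4 119.2] F [-0.2 -0.2 -2.8] M [-0.04 -0.02  0.02] g 0.316
0.82 [706.71213387 385.46548041  27.07236565]
0.68 [176.92925297 304.05569695  51.33007087]
0.6 [465.36479896 373.29086735 134.13488349]
0.86 [465.62349427 373.86260646 130.93259853]
0.84 [182.34328777 305.06295888  53.54123532]
```

View pics/lift_s.png

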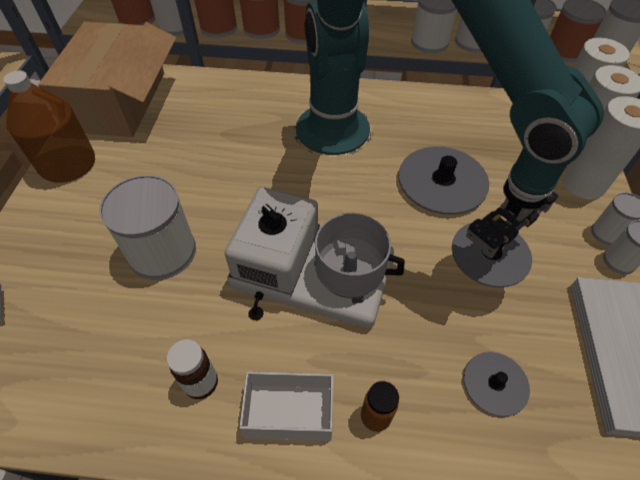

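The cover hangs level and is centred in the jaws: handle at (465.5, 373.6, 132), TCP at (464.8, 372.4). Seated TCP height should be about 179 mm. Carrying it over the bowl.

Run:
```python
from h import *
robot.servo_line([465,373,225],feed=200)
robot.servo_line([*BOWL,225],feed=150)
robot.hold(.2); o=st('over'); 
robot.servo_line([*BOWL,195],feed=60); robot.hold(.2); o=st('195')
z0=o['contact_force'][2]
for z in np.arange(192,176,-2.):
    robot.servo_line([*BOWL,z],feed=25); o=st(z)
    if abs(o['contact_force'][2]-z0)>4: break
snap('scene','seat_s.png')
```

```text
over t 14.11 p [512.4  81.6 225. ] F [-0.6  0.6 -3.1] M [ 0.   -0.   -0.02] g 0.317
195 t 14.96 p [512.8  81.3 195.4] F [ 0.6 -0.1 -3.1] M [-0.06 -0.02 -0.03] g 0.318
192.0 t 15.22 p [512.4  81.2 191.9] F [-0.4  0.1 -2.1] M [-0.01 -0.06  0.02] g 0.319
190.0 t 15.47 p [512.4  81.2 189.8] F [ 0.7 -0.2 -4. ] M [-0.06 -0.04 -0.  ] g 0.315
188.0 t 15.72 p [512.4  81.2 187.8] F [-0.3 -0.4 -2.4] M [-0.04 -0.01  0.02] g 0.316
186.0 t 15.97 p [512.4  81.2 185.8] F [-0.6  0.7 -3.5] M [-0.02 -0.08 -0.01] g 0.322
184.0 t 16.23 p [512.4  81.1 183.8] F [-1.4 -0.1 -2.9] M [-0.01 -0.02 -0.02] g 0.318
182.0 t 16.48 p [512.4  81.2 181.8] F [-0.6  0.4 -2.4] M [-0.03 -0.07 -0.  ] g 0.313
180.0 t 16.73 p [512.4  81.2 179.8] F [ 0.1 -0.1 -3.2] M [ 0.02 -0.01  0.01] g 0.32
178.0 t 16.98 p [512.9  81.3 178.9] F [-2.6 -0.6  5.3] M [-0.13  0.6   0.01] g 0.315
```

View pics/seat_s.png

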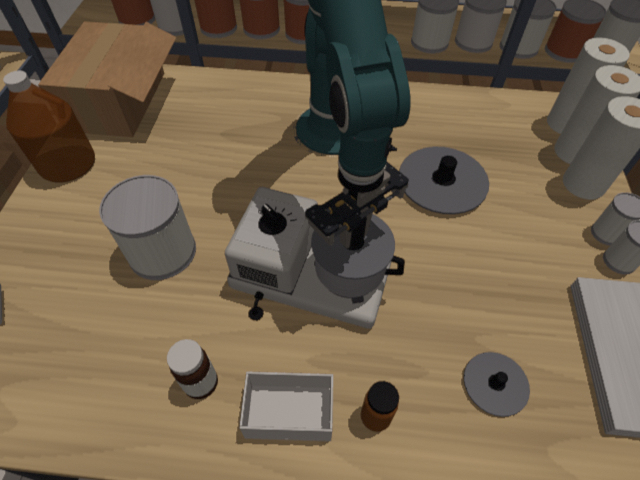

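Contact came at TCP z = 178.9, against a prediction of 179, and the cover sits flat on the bowl at about (355,235). I release, retreat above the knob and check the seating.

Run:
```python
from h import *
np.set_printoptions(precision=1,suppress=True)
grip(0.8); robot.hold(.2)
robot.servo_line([*BOWL,260],feed=120)
robot.movep([*SEL,260],ori(-41.7)); robot.hold(.2); st()
print(robot.observe()['joints'])
out=[]
for c in('scene','top'):
    im=snap(c)
    for d in viewer.pinpoint('cover_grip',c): print(c,round(d['confidence'],2),toworld(d['at'],c))
    out.append(cv2.resize(im[170:330,200:440],(780,520),interpolation=cv2.INTER_CUBIC) if c=='scene' else cv2.resize(im[160:320,200:440],(780,520),interpolation=cv2.INTER_CUBIC))
cv2.imwrite('pics/rel.png',cv2.resize(np.vstack(out),(450,600))[:,:,::-1])
```

```text
t 19.76 p [478.5 -83.3 259.9] F [ 1.  -0.2 -0. ] M [ 0.  -0.1 -0. ] g 0.798
[ 0.4  0.2 -0.4  1.9  0.1  1.1 -0.7]
scene 0.96 [707.6 384.4  26.5]
scene 0.83 [513.2  81.1 193.2]
scene 0.69 [175.5 299.7  51.3]
top 0.66 [513.8  82.8 192.8]
top 0.62 [710.2 385.8  28.9]
top 0.61 [180.1 304.9  53.3]
```

View pics/rel.png

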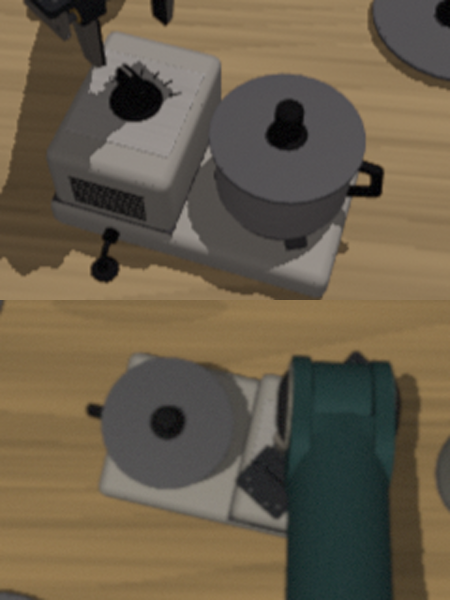

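The cover is released and seated level: handle centre z = 193 in both views (expected 193), within 2 mm of the bowl axis. Next I grip the knob and turn it in small steps, logging the torque to count clicks.

```bash
cat >> h.py <<'E'
def mz(n=4):
    v=[]
    for _ in range(n):
        robot.hold(.03); v.append(robot.observe()['wrist_torque'])
    return np.mean(v,0)
def yawnow():
    y=Ro.from_rotvec(robot.observe()['tcp_rot']).as_matrix()[:,1]; return np.degrees(np.arctan2(y[1],y[0]))
E
python3 - <<'E'
from h import *
np.set_printoptions(precision=3,suppress=True)
robot.servo_line([*SEL,167],feed=100,rotation=ori(-41.7)); st('down')
grip(0.02,10); st('g10'); print(mz(),yawnow())
grip(0.02,40); st('g40'); print(mz(),yawnow())
L=[]
for a in np.arange(4,49,4.):
    robot.servo_line([*SEL,167],feed=60,rotation=ori(-41.7-a)); m=mz(); L.append((a,m[2],-41.7-yawnow())); print(np.round(L[-1],3))
st()
np.save('L.npy',L)
E
```

```text
down t 21.04 p [478.5 -85.2 167.5] F [-0.4 -0.1 -0.2] M [ 0.05  0.04 -0.07] g 0.8
g10 t 21.94 p [477.4 -84.6 166.9] F [-3.1  1.8  3. ] M [ 0.47  0.61 -0.09] g 0.171
[ 0.54   0.753 -0.1  ] -41.6916777358091
g40 t 22.29 p [477.4 -84.7 167. ] F [-3.8  2.4  4.7] M [ 0.72  1.01 -0.09] g 0.172
[ 0.709  0.945 -0.082] -41.692050526084856
[4.    0.183 3.937]
[8.    0.174 7.869]
[12.     0.097 11.86 ]
[16.     0.034 15.848]
[20.     0.025 19.828]
[24.     0.093 23.76 ]
[28.     0.163 27.706]
[32.     0.152 31.683]
[36.     0.147 35.673]
[40.     0.04  39.693]
[44.     0.034 43.692]
[48.     0.1   47.682]
 t 27.02 p [477.8 -85.5 166.9] F [-4.9  0.7  3.7] M [0.34 1.18 0.1 ] g 0.172
```

Run:
```python
from h import *
from scipy.optimize import curve_fit
L=[tuple(r) for r in np.load('L.npy')]
for a in (52,56,60,63,66,69.):
    robot.servo_line([*SEL,167],feed=60,rotation=ori(-41.7-a)); m=mz(); L.append((a,m[2],-41.7-yawnow())); print(np.round(L[-1],3))
st(); np.save('L.npy',L); L=np.array(L)
f=lambda x,A,B,x0:A+B*np.sin(2*np.pi*(x-x0)/24)
p,c=curve_fit(f,L[:,2],L[:,1],[.1,.1,0]); print(p,np.sqrt(np.diag(c)))
snap('scene','k_s.png')
im=cv2.imread('pics/k_s.png'); cv2.imwrite('pics/k_c.png',cv2.resize(im[170:310,210:420],(750,500),interpolation=cv2.INTER_CUBIC))
```

```text
[52.     0.187 51.662]
[56.     0.205 55.657]
[60.     0.162 59.675]
[63.     0.079 62.694]
[6.6000e+01 4.9000e-02 6.5702e+01]
[69.     0.087 68.699]
 t 29.32 p [477.7 -85.9 166.9] F [-4.5  1.2  3.9] M [0.17 1.22 0.05] g 0.169
[0.1138787  0.0764057  0.33486081] [0.00503215 0.0068969  0.36599533]
```

View pics/k_c.png

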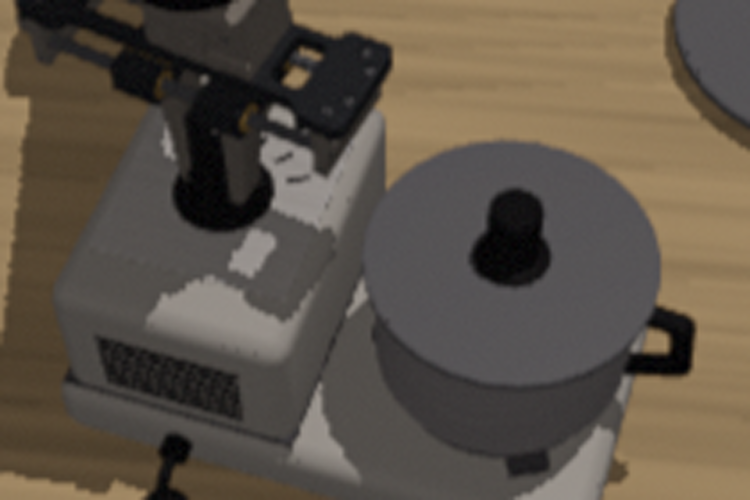

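The torque shows three full 24° periods, with the phase 0.3° ± 0.4° from my off angle, so the third click is at a measured turn of about 72.3°. The cover is still seated. Final turn:

Run:
```python
from h import *
robot.servo_line([*SEL,167],feed=40,rotation=ori(-41.7-72.8)); robot.hold(.4)
print(mz(8)); print(-41.7-yawnow()); st()
robot.hold(.5); print(mz(8),-41.7-yawnow())
np.set_printoptions(precision=1,suppress=True)
for c in('scene','top'):
    snap(c)
    for n in('cover_grip','selector_grip'):
        for d in viewer.pinpoint(n,c): print(c,n,round(d['confidence'],2),toworld(d['at'],c))
robot.job_done()
```

```text
[0.11674981 1.22925598 0.14589184]
72.48454089541185
 t 30.29 p [477.7 -85.9 167. ] F [-5.2 -0.3  4.4] M [0.08 1.26 0.18] g 0.172
[0.13179588 1.24016665 0.13250344] 72.48126355376861
scene cover_grip 0.91 [706.9 386.3  26.9]
scene cover_grip 0.66 [513.5  83.9 195.2]
scene cover_grip 0.66 [175.2 301.9  52.2]
scene selector_grip 0.7 [476.3 -88.4 182.2]
scene selector_grip 0.5 [511.9  80.4 193.5]
scene selector_grip 0.41 [ 469.2 -361.6   -2.4]
top cover_grip 0.82 [513.2  83.5 191. ]
top cover_grip 0.63 [707.6 383.4  28.1]
the job is handed in; nothing more can be done
```

I set the middle-sized cover on the bowl and let go of it. I then gripped the selector and turned it clockwise to the third click. The job was handed in at about 31 s with the knob still gripped at 40 N.

- **Cover:** it met the rim at the predicted height (TCP 178.9 mm against 179). After release both cameras put its handle at about z = 193 mm, the seated height, within 2 mm of the bowl axis, and it looked level. The last check before hand-in gave 195 and 191 mm, within the camera error.
- **Selector:** the torque log showed three full 24° click periods. The fit put the third click at a turn of 72.3° ± 0.4°, and the gripper was holding steady at 72.5°. I read the knob angle from the gripper and the torque, because the fingers hid the pointer in the last view.
- **Other goods:** none were touched, as far as the images and forces showed; I did not measure their positions again at the end.
- **Side load:** a wrist moment of about 1.2 N m and under 6 N of side force stayed on while holding the knob, so I was probably about 1 mm off its axis. This is far below the limits.

No check failed. The final network reports also included some low-confidence false hits (the selector "found" at the cover and at the can), which I ignored.

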